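# Weigh a sample canister on the drag-pointer hook scale

## Task

Weigh the sample canister on the sprung hook scale: first pull the reset knob up until the drag mark stands at zero against the pointer and let go of it, then hang the canister by its bail on the hook, ease it down until the scale alone carries it, and let it come to rest there before you open the gripper and back off. The drag mark must finally show the true weight to within three quarters of a scale division, so the pointer must not be pushed or bounce past it and the hook must not jump when you let go; do not drop the canister or run the scale to its lower stop, and leave the knob alone once the canister is on the hook. Leave the canister hanging still and the other things where they are.

Things in the scene. Friction and masses are not known exactly. Their poses are not given: they have to be found in the camera images.
- scale: Fixed bench hook scale: grey base plate 170 x 120 mm on feet (top at 22 mm) and an upright aluminium column (44 mm deep, 66 mm wide, cap's top at 249 mm). Origin on the table under the column's axis; -x points along the hook (out of the scale face), z up; the base plate reaches 115 mm out in -x. The white scale plate has eleven long marks 8 mm apart; one division is 1 N.
- hook (a point): Bottom of the hook's seat (top of the steel), where the bail's wire rests: 100 mm out from the column's axis, 218 mm above the table when empty; sinks with the load. The hook is a 7 mm round steel arm along the scale's x axis that dips 7.5 mm into the seat and turns up into a nose; nose top 121 mm out and 19 mm above this point, underside of the seat 7 mm below it. Axes as the scale's.
- carriage (a joint): Travel of the sprung hook and its dark pointer (left of the slot, seen from the hook's side), m: 0 empty at its upper stop, grows downwards, lower stop at 0.082. The spring gives about 125 N/m (8 mm a newton) and is lightly damped: a load let go too early bounces far past its weight.
- drag (a joint): Travel of the drag mark (copper, right of the slot) and its reset knob, m: 0 at zero against the unloaded pointer, grows downwards. The pointer pushes it down; it stays by friction of about 0.45 N where it was left, so it shows the greatest load. It does not fall back by itself.
- drag_knob (a point): Centre of the drag mark's reset knob: an upright black cylinder, 21 mm across and 16 mm high, on a 5.6 mm steel stem that comes out of the column's top, 8 mm behind the column's axis; 337 mm above the table with the mark at zero, lower by joint drag. Pulling it up moves the mark up, until it stands against the pointer (solid stop).
- lug (a point): Middle of the flat black grip lug on top of the loose sample canister: 18 mm along the canister's x, 12 mm along y, 36 mm high, gripped across y; 125 mm above the canister's underside, 14 mm below the lug's top. The canister is a steel pot 57 mm across, 46 mm high, with a standing wire bail. z up, x through the bail's opening. Its weight is not known (about 2.5 to 8.6 N).
- bail (a point): Peak of the bail's wire (axis of the 5 mm wire), in the middle, 102 mm above the canister's underside and 23 mm below point lug. The bail is an arch in the canister's y-z plane, 56 mm wide inside; between the wire's peak and the pot's lid 53 mm are open. It hangs on the hook with this peak in the seat, 2.5 mm above point hook.
- canister: The loose sample canister; origin at the middle of its underside; z up, x through the bail's opening.
- meter: Bystander: loose hand multimeter 145 x 74 x 43 mm. Leave alone.
- pot: Bystander: loose black film pot, 34 mm across, 50 mm high. Leave alone.
- tape: Bystander: loose roll of dark tape, 55 mm across, 19 mm high. Leave alone.
- pointer (a point): Outer end of the dark pointer on the scale face, moves with the hook. z up.
- drag_mark (a point): Outer end of the copper drag mark on the scale face; level with the pointer when the two touch, below it when the pointer has been further down.
Not all that is in view belongs to the job. What is shaped like the canister but purple is not meant.

How it is judged (in metres and radians):
On the way, in this order (a step that is already met when the one before it is completed fails the run):
1. the drag mark is back at zero against the pointer and the knob is let go, the hook still empty (value of joint drag below 0.004 m and contact force between the fingers and drag below 0.2 N and contact force between canister and carriage below 0.2 N), for 0.2 s.
2. the canister, still in the gripper, has come to rest on the hook with the scale drawn down (contact force between canister and carriage above 1.5 N and value of joint carriage above 0.01 m and velocity of joint carriage between -0.02 and 0.02 m/s and contact force between the fingers and canister above 0.5 N), for 0.3 s.
At the end, for the whole second after the job is handed in: The canister hangs freely by its bail in the hook's seat (peak within 15 mm of the seat), upright within 0.2 rad and still (under 0.03 m/s), carried by the scale alone, and the drag mark stands no more than 6 mm (three quarters of a division) below the pointer (contact force between canister and carriage above 1.5 N and value of joint carriage above 0.01 m and distance between bail and hook below 0.015 m and z of drag_mark in the frame of pointer above -0.006 m and angle between canister's own z axis and vertical below 0.2 rad and linear speed of canister below 0.03 m/s and velocity of joint carriage between -0.015 and 0.015 m/s); the robot touches nothing.
It fails at once if the scale is pulled to its lower stop (value of joint carriage above 0.081 m).
It fails at once if the loaded hook jumps as the canister is let go (over 0.12 m/s with the fingers off the canister), because the scale did not yet carry it alone or was drawn too far (contact force between the fingers and canister below 0.05 N and contact force between canister and carriage above 0.3 N and (velocity of joint carriage above 0.12 m/s or velocity of joint carriage below -0.12 m/s)).
It fails at once if the knob is touched while the canister is on the hook (contact force between canister and carriage above 1 N and contact force between any of the fingers, the arm and drag above 0.3 N).
It fails at once if the canister is tipped over or dropped (angle between canister's own z axis and vertical above 0.7 rad or linear speed of canister above 0.9 m/s).
It fails at once if a bystander is disturbed (distance of any of meter, pot, tape from where it was at the start of the episode above 0.02 m).
It also fails if it takes over 72 s, if anything falls off the work surface, if the arm or the gripper's body presses on something with over 40 N, if the wrist force passes 120 N, or if a joint passes its speed limit or range.

## Robot

A 6-joint arm with a two-finger parallel gripper is mounted at the origin on the work surface; the furniture and walls round the work are solid. World frame = base frame: x ahead of the robot, y to its left, z up, the work surface at z = 0. Lengths are in m, angles in degrees, forces in N, time in s.
With the tool pointing down it reaches from about 0.25 to 0.725 m from the base axis. Payload 9.7 kg.
Tool frame: the origin (TCP) lies on the centre line of the jaws, within the pads' length; the fingertips stand 19 mm ahead of it and the grasp point (between the pads) is the TCP (bot.tcp_to_tips is the z of the fingertips in the tool frame, in m); z points along the fingers, y is the line along which they close (so a half turn about z gives the same grasp; the last joint's range is limited). The gripper opens to 85 mm and grips with 20 to 120 N. Pads are 22 mm wide; open, the fingers measure 114 mm over their backs; the gripper's body (76 mm by 85 mm) begins 54 mm behind the grasp point. The pads swing forward as they close: fully open they stand 13 mm farther back than shut.
Start: joints at [66.921, 4.979, 10.078, 95.1, 0, 90], TCP at [0.216, 0.506, 0.25] pointing down, gripper open.
Joint ranges: [-179.16, 179.16], [-48.56, 103.87], [-65.8, 70.77], [-126.05, 130.52], [-82.76, 87.17], [-180, 180]. Speed limits (degrees/s): [127.2, 127.2, 147.25, 180, 180, 180].

## Interface

Orientations are given as [roll, pitch, yaw] about the fixed x, y, z axes, in that order (R = Rz(yaw) Ry(pitch) Rx(roll)).
In Python, from workcell import bot gives the robot as it stands. The module is installed in compiled form; this text tells all that it offers.
- The arm moves only by the tool play_rows, never from a script. Its argument "increments" is a list of rows, each an object with "slide": the shift along the tool's x, y, z in mm, a list of three; "angular": the turn, a rotation vector about the tool's x, y, z in degrees, a list of three; "claw": the opening, from -1 (shut) to 1 (fully open). In form: [{"slide": [x, y, z], "angular": [rx, ry, rz], "claw": claw}, ...]. A call has 1 to 8 rows; each row shifts and turns the commanded pose from where the row before left it, along the tool's axes as they then stand; what a row does not reach is not made up. A row lasts 1/10 s, in which the tool goes at most 50 mm and 8.59 degrees, less where a joint would pass 70% of its speed; a pose out of reach is approached as far as the arm can. A call is refused whole if a number of a shift passes 50 or a number of a turn 8.59, either way. A call with a gripper value outside its range is refused whole. The fingers move at their own pace and stop on an object; "squeeze" is the grip in N (left out, the last holds). Time passes only in rows, so rows that do not move let the fingers close. It gives the time, the measured TCP pose, the force, the opening and the grip force at its end, in the units of the state.
- bot.get_obs(): the state, without advancing time (a new reading comes with each control period).
- bot.camera(name): name is "scene" or "top"; returns the picture (420x560x3 uint8, red, green, blue); there is no depth.
- bot.camera_info(name): a dict with "fovy" (degrees; the focal length in pixels is half the picture's height over the tangent of half this angle, whatever the lens; pixels are square), "cx", "cy" (the principal point, pixels), "k1" (the pictures are not rectified: a ray, as slopes to the right and down, at radius r is drawn at 1 + k1 r^2 times it, then the intrinsics apply), "R" (3x3) and "t" (3): a world point X has camera coordinates R X + t. Camera axes: x right, y down, z forward; pixel columns grow to the right and rows downward; lengths in m; the calibration is good to about 2 mm. A picture is of the moment at which its call begins. camera_info takes no time and is no camera call.
- bot.job_done(): hands the job in; it is judged then, once.
The state is a dict: "time": time; "q": joint angles; "qd": joint speeds; "joint_efforts": joint torques, N m; "ee_pos": TCP position; "tcp_rot": TCP orientation; "wrist_force": force on the tool from outside, world axes, zero at the start; "torque": the same for the moment, N m; "opening": finger opening in m; "grasp_force": force on a finger pad.
Only numpy, scipy, OpenCV 4.12 (cv2) and the standard library are available. Lean on these libraries where they do the work, as an engineer would, in place of code of your own. Each camera call takes 0.05 s, during which the arm holds its last target. There are 200 camera calls.

## Working session

There is one attempt and no reset: what is moved stays moved. The work goes in short steps, Python scripts to look and compute and a tool call to move; the robot and the scene stay as the last step left them, time stands still between calls to the robot, and variables do not carry over. Pictures are saved under pics/ and viewed, at most 10 in all, crops included, and the job is handed in when it is done.

Besides the shell and the picture viewer there is one more tool, called after "Call:" as a command line: name --argument value ..., lists and objects as JSON in quotes. play_rows: Moves the arm, as the interface text tells. Its arguments: {"type":"object","properties":{"increments":{"type":"array"},"squeeze":{"type":"number"}},"required":["increments"]}

```bash
mkdir -p pics
cat > h.py <<'E'
import numpy as np,cv2
from workcell import bot
def K(n):
    c=bot.camera_info(n);f=210/np.tan(np.radians(c['fovy'])/2)
    return np.array([[f,0,c['cx']],[0,f,c['cy']],[0,0,1]]),np.array([c['k1'],0,0,0,0.]),np.array(c['R']),np.array(c['t'])
def proj(n,X):
    k,d,R,t=K(n); return cv2.projectPoints(np.array(X,float).reshape(-1,1,3),cv2.Rodrigues(R)[0],t,k,d)[0].reshape(-1,2)
def ray(n,uv):
    k,d,R,t=K(n); p=cv2.undistortPoints(np.array([[uv]],float),k,d).ravel()
    return -R.T@t, R.T@np.array([p[0],p[1],1])
def atz(n,uv,z):
    o,d=ray(n,uv); return o+d*(z-o[2])/d[2]
def tri(a,b):
    (o1,d1),(o2,d2)=ray('scene',a),ray('top',b)
    s=np.linalg.lstsq(np.c_[d1,-d2],o2-o1,rcond=None)[0]
    p,q=o1+s[0]*d1,o2+s[1]*d2
    return (p+q)/2,np.linalg.norm(p-q)
E
python3 - <<'E'
from h import *
for n in('scene','top'):
    im=bot.camera(n); cv2.imwrite(f'pics/{n}0.png',im[:,:,::-1])
    k,d,R,t=K(n); print(n,k[0,0],d[0],-R.T@t,R[2])
print(bot.get_obs())
E
```

```text
scene 432.16165657216953 0.0018749767968511827 [-0.10262819 -0.8151339   1.02725523] [ 0.49001413  0.60179707 -0.63065556]
top 423.13844526115486 -0.0742492311463917 [ 0.39816024 -0.04183895  1.34536369] [ 0.10086482  0.02191167 -0.99465882]
{'time': 0.1, 'q': array([ 6.69205346e+01,  5.00830440e+00,  1.00425962e+01,  9.51010297e+01,
       -1.47896971e-03,  9.00002918e+01]), 'qd': array([-0.04453879, -0.09681974,  0.08594302,  0.03557475, -0.00088944,
       -0.0614319 ]), 'joint_efforts': array([-1.27655327e-03, -5.21560550e+01,  4.65655339e+01,  1.60029758e-02,
       -8.64862341e-05, -2.06377405e-05]), 'ee_pos': array([0.21554285, 0.50581791, 0.24968281]), 'tcp_rot': array([-1.79933262e+02,  1.47930864e-03,  1.56920244e+02]), 'wrist_force': array([ 1.25329036, -0.14827541, -0.36132701]), 'torque': array([-0.01406289,  0.02751012, -0.00645513]), 'grasp_force': 0.0, 'opening': 0.08549511766820879}
```

View pics/scene0.png

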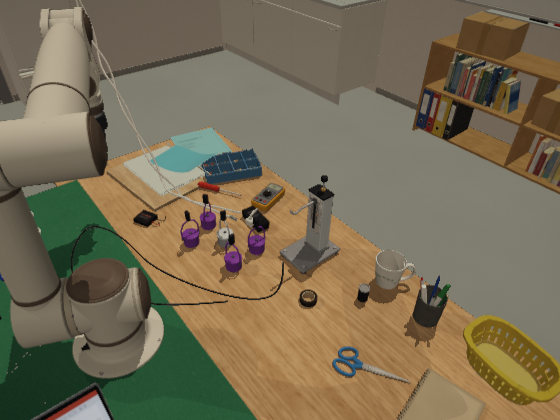

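View pics/top0.png

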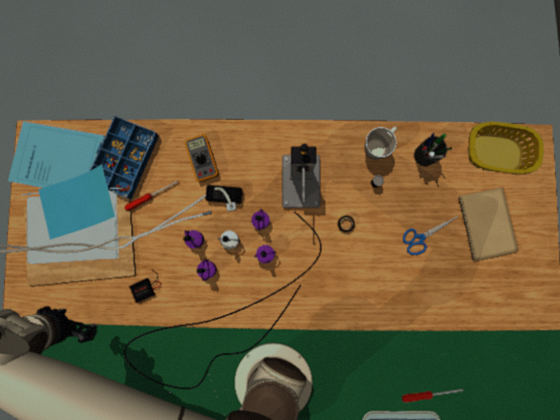

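Scene: the column is near (318,220), with its knob at (324,179). The base is at (310,250), and the hook is at about (293,212). In the top view the scale is at (302,180). Canister-shaped candidates (scene pixels) are purple at (190,237), (208,220), (257,245) and (233,261), and steel/white at (225,237), which is top (230,240). Only the steel one fits the description, so I'll confirm it in an enlarged crop.

Run:
```python
import cv2,numpy as np
s=cv2.imread('pics/scene0.png');t=cv2.imread('pics/top0.png')
a=cv2.resize(s[170:280,175:345],(800,518),interpolation=cv2.INTER_CUBIC)  # x4.706
b=cv2.resize(t[135:285,170:330],(640,600),interpolation=cv2.INTER_CUBIC)  # x4
cv2.imwrite('pics/sc.png',a);cv2.imwrite('pics/tc.png',b)
```

```text
(no output)
```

View pics/sc.png

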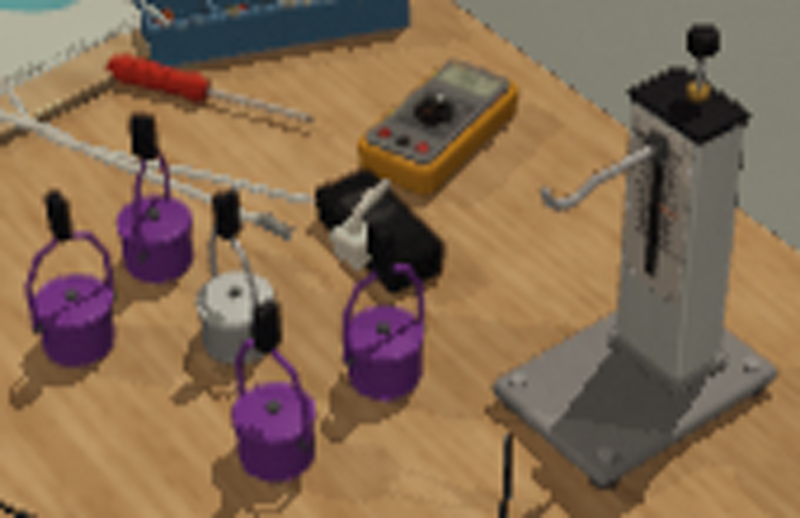

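View pics/tc.png

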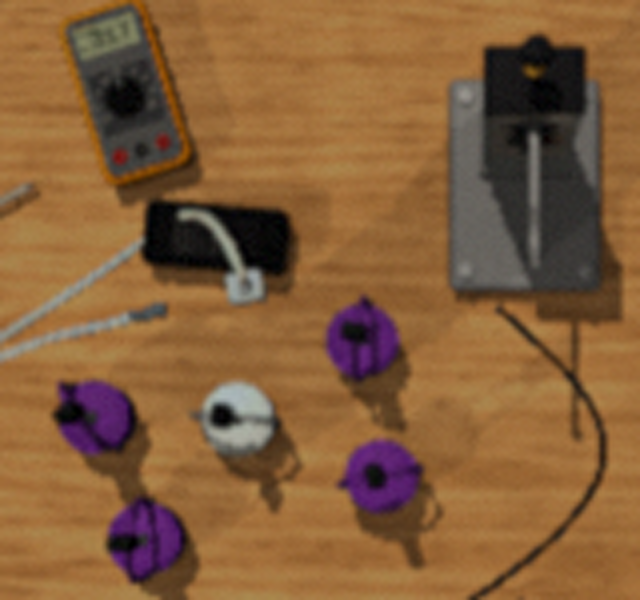

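Crops: the steel canister has its lug at sc (226,214), tc (222,415), and is clearly white/grey, so it is the one meant. The knob is at sc (703,42), tc (538,48), and the hook nose is at sc (548,192), tc (535,265). Next I'll fit the poses.

```bash
cat > fit.py <<'E'
from h import *
from scipy.optimize import least_squares
S=lambda u,v:((u+.5)*170/800-.5+175,(v+.5)*110/518-.5+170)
T=lambda u,v:((u+.5)/4-.5+170,(v+.5)/4-.5+135)
# scale: local points
obs=[('top',T(450,290),(-.115,.06,.022)),('top',T(600,290),(-.115,-.06,.022)),('top',T(600,84),(.055,-.06,.022)),
('top',T(487,47),(.022,.033,.249)),('top',T(585,47),(.022,-.033,.249)),('top',T(585,115),(-.022,-.033,.249)),('top',T(487,115),(-.022,.033,.249)),
('top',T(535,268),(-.121,0,.235)),
('scene',S(495,384),(-.115,.06,.022)),('scene',S(604,480),(-.115,-.06,.022)),('scene',S(777,371),(.055,-.06,.022)),
('scene',S(628,94),(-.022,.033,.249)),('scene',S(748,117),(.022,-.033,.249)),('scene',S(712,132),(-.022,-.033,.249)),('scene',S(664,66),(.022,.033,.249)),('scene',S(547,192),(-.121,0,.235))]
def W(p,L):
    c,s=np.cos(p[2]),np.sin(p[2]);return np.array([p[0]+c*L[0]-s*L[1],p[1]+s*L[0]+c*L[1],L[2]])
f=lambda p:np.concatenate([proj(n,W(p,L))[0]-uv for n,uv,L in obs])
r=least_squares(f,[.6,-.05,0],loss='soft_l1');p=r.x
print('scale',p[:2],np.degrees(p[2]));print(np.round(f(p).reshape(-1,2),1).tolist())
print('hook',W(p,(-.1,0,.218)))
print('knob tri',tri(S(703,42),T(538,48)), 'zero knob',W(p,(.008,0,.337)))
for d in (0,.01,.02,.03,.04,.05):
    X=W(p,(.008,0,.337-d));print(d,proj('scene',X)[0]-S(703,42),proj('top',X)[0]-T(538,48))
print('lug',tri(S(226,214),T(222,415)))
# canister: lid center ~ z .046 ; lug mid z .125
print('lidcentre top',atz('top',T(238,416),.046),'scene',atz('scene',S(236,290),.048))
print('lug at .125 scene',atz('scene',S(226,214),.125),'lugtop at .139',atz('top',T(222,414),.139))
print('bail ends top z~.05',atz('top',T(200,415),.06),atz('top',T(273,421),.06))
E
python3 fit.py
```

```text
scale [ 0.65644758 -0.08001864] 0.8034677531248717
[[-0.0, 0.4], [0.7, 0.2], [0.0, -1.3], [-0.4, 0.5], [0.1, 0.3], [0.3, -0.3], [-0.3, -0.2], [0.3, -0.6], [-1.6, -0.2], [-0.5, 0.4], [0.7, -0.2], [0.1, -0.7], [0.3, -0.8], [-2.6, 1.6], [3.0, -0.1], [-0.5, 0.2]]
hook [ 0.55645741 -0.08142091  0.218     ]
knob tri (array([ 0.66714737, -0.0792018 ,  0.29081903]), np.float64(0.002412800943579012)) zero knob [ 0.66444679 -0.07990646  0.337     ]
0 [  1.11198904 -12.71861941] [ 0.69613839 -3.24629387]
0.01 [ 0.84483661 -9.83692507] [ 0.53691892 -2.20085111]
0.02 [ 0.58035416 -6.98395668] [ 0.3806769  -1.17505175]
0.03 [ 0.31850173 -4.15928545] [ 0.22733001 -0.16835006]
0.04 [ 0.05924016 -1.3624911 ] [0.07679892 0.81977973]
0.05 [-0.19746894  1.40683831] [-0.07099283  1.7898444 ]
lug (array([0.43772213, 0.14124106, 0.12153111]), np.float64(0.0008633317726289113))
lidcentre top [0.43994815 0.13990106 0.046     ] scene [0.44053568 0.14290104 0.048     ]
lug at .125 scene [0.43530096 0.13782808 0.125     ] lugtop at .139 [0.43823154 0.13841774 0.139     ]
bail ends top z~.05 [0.43986844 0.16705558 0.06      ] [0.43605339 0.11111872 0.06      ]
```

Call:
play_rows --increments '[{"slide":[0,0,-40],"angular":[0,0,-7.7],"claw":0.3},{"slide":[0,0,-40],"angular":[0,0,-7.7],"claw":0.3},{"slide":[0,0,-30],"angular":[0,0,-7.7],"claw":0.3},{"slide":[0,0,0],"angular":[0,0,0],"claw":0.3}]' --squeeze 20

```text
time: 0.5
ee_pos: [0.2158, 0.5064, 0.3642]
tcp_rot: [179.7, 0.1, -179.7]
wrist_force: [-0.1, -0.2, 0.3]
opening: 0.0554
grasp_force: 0.0
```

```bash
python3 -c "
from h import *
o=bot.get_obs();print(o['q'],o['ee_pos'],o['tcp_rot'],o['wrist_force'],o['opening'])"
```

```text
[6.69194783e+01 9.33954154e+00 2.79760678e+01 1.08327914e+02
 1.36628862e-03 6.66492994e+01] [0.21578253 0.50638819 0.3642337 ] [ 1.79716122e+02  1.21066262e-01 -1.79730117e+02] [-0.13024807 -0.24096748  0.26831077] 0.05535567299439071
```

Call:
play_rows --increments '[{"slide":[-28,-36.6,0],"angular":[0,0,0],"claw":0.3},{"slide":[-28,-36.6,0],"angular":[0,0,0],"claw":0.3},{"slide":[-28,-36.6,0],"angular":[0,0,0],"claw":0.3},{"slide":[-28,-36.6,0],"angular":[0,0,0],"claw":0.3},{"slide":[-28,-36.6,0],"angular":[0,0,0],"claw":0.3},{"slide":[-28,-36.6,0],"angular":[0,0,0],"claw":0.3},{"slide":[-28,-36.6,0],"angular":[0,0,0],"claw":0.3},{"slide":[-28,-36.6,0],"angular":[0,0,0],"claw":0.3}]'

```text
time: 1.3
ee_pos: [0.4404, 0.2115, 0.3594]
tcp_rot: [-180.0, -0.1, 180.0]
wrist_force: [0.8, 0.1, -0.7]
opening: 0.0557
grasp_force: 0.0
```

Call:
play_rows --increments '[{"slide":[-28,-36.6,0],"angular":[0,0,0],"claw":0.3},{"slide":[-28,-36.6,0],"angular":[0,0,0],"claw":0.3},{"slide":[-28,-36.6,0],"angular":[0,0,0],"claw":0.3},{"slide":[-28,-36.6,0],"angular":[0,0,0],"claw":0.3},{"slide":[-28,-36.6,0],"angular":[0,0,0],"claw":0.3},{"slide":[-28,-36.6,0],"angular":[0,0,0],"claw":0.3},{"slide":[-20,-30,0],"angular":[0,0,0],"claw":0.3},{"slide":[0,0,0],"angular":[0,0,0],"claw":0.3}]'

```text
time: 2.1
ee_pos: [0.6297, -0.04, 0.3566]
tcp_rot: [-180.0, -0.3, 179.7]
wrist_force: [-0.0, 1.4, -1.1]
opening: 0.0556
grasp_force: 0.0
```

Call:
play_rows --increments '[{"slide":[-20,-20,0],"angular":[0,0,0],"claw":0.3},{"slide":[-15,-20,0],"angular":[0,0,0],"claw":0.3},{"slide":[0,0,0],"angular":[0,0,0],"claw":0.3},{"slide":[0,0,0],"angular":[0,0,0],"claw":0.3}]'

```text
time: 2.5
ee_pos: [0.6629, -0.076, 0.3592]
tcp_rot: [180.0, -0.1, 180.0]
wrist_force: [0.5, 0.3, 0.3]
opening: 0.0557
grasp_force: 0.0
```

Run:
```python
from h import *
a=bot.camera('scene')[130:250,270:370];b=bot.camera('top')[110:230,255:355]
im=np.hstack([cv2.resize(x,(400,480),interpolation=cv2.INTER_CUBIC) for x in (a,b)])
cv2.imwrite('pics/k1.png',im[:,:,::-1])
o=bot.get_obs();print(o['ee_pos'],o['tcp_rot'],o['q'])
```

```text
[ 0.66236333 -0.07537881  0.36044791] [ 1.79988444e+02 -7.94359134e-03 -1.79960974e+02] [-6.49670934e+00  2.97637607e+01  5.40227776e+01  1.14268224e+02
  1.05770019e-02 -6.53573532e+00]
```

View pics/k1.png

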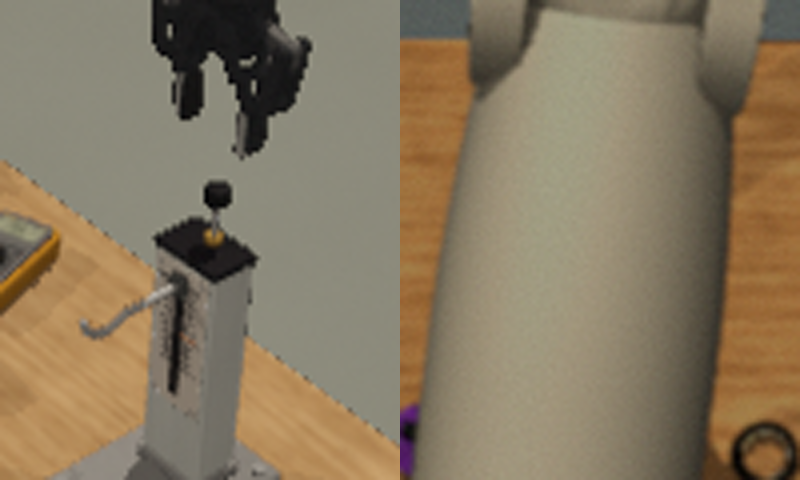

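The scene crop shows the knob at (217,193), centred below the jaws; the arm blocks the top view. Descending to grip it.

Call:
play_rows --increments '[{"slide":[-2,-4,10],"angular":[0,0,0],"claw":0.3},{"slide":[0,0,25],"angular":[0,0,0],"claw":0.3},{"slide":[0,0,25],"angular":[0,0,0],"claw":0.3},{"slide":[0,0,3],"angular":[0,0,0],"claw":0.3},{"slide":[0,0,0],"angular":[0,0,0],"claw":0.3},{"slide":[0,0,0],"angular":[0,0,0],"claw":0.3}]'

```text
time: 3.2
ee_pos: [0.6648, -0.0799, 0.2994]
tcp_rot: [-180.0, 0.1, -180.0]
wrist_force: [-0.2, 0.5, 0.6]
opening: 0.0554
grasp_force: 0.0
```

Call:
play_rows --increments '[{"slide":[0,0,0],"angular":[0,0,0],"claw":-0.7},{"slide":[0,0,0],"angular":[0,0,0],"claw":-0.7},{"slide":[0,0,0],"angular":[0,0,0],"claw":-0.7},{"slide":[0,0,0],"angular":[0,0,0],"claw":-0.7},{"slide":[0,0,0],"angular":[0,0,0],"claw":-0.7}]'

```text
time: 3.7
ee_pos: [0.6651, -0.0791, 0.2975]
tcp_rot: [179.9, 0.0, -179.9]
wrist_force: [0.3, 6.6, 0.8]
opening: 0.0198
grasp_force: 20.8
```

Call:
play_rows --increments '[{"slide":[0,1,-5],"angular":[0,0,0],"claw":-0.7},{"slide":[0,0,-8],"angular":[0,0,0],"claw":-0.7},{"slide":[0,0,-8],"angular":[0,0,0],"claw":-0.7},{"slide":[0,0,-7],"angular":[0,0,0],"claw":-0.7},{"slide":[0,0,-5],"angular":[0,0,0],"claw":-0.7},{"slide":[0,0,0],"angular":[0,0,0],"claw":-0.7}]'

```text
time: 4.3
ee_pos: [0.665, -0.079, 0.3312]
tcp_rot: [180.0, 0.1, -180.0]
wrist_force: [0.8, 5.5, -0.2]
opening: 0.0202
grasp_force: 20.9
```

Creeping up to the stop.

Call:
play_rows --increments '[{"slide":[0,0,-3],"angular":[0,0,0],"claw":-0.7},{"slide":[0,0,-2],"angular":[0,0,0],"claw":-0.7},{"slide":[0,0,-1],"angular":[0,0,0],"claw":-0.7},{"slide":[0,0,0],"angular":[0,0,0],"claw":-0.7}]'

```text
time: 4.7
ee_pos: [0.665, -0.079, 0.3363]
tcp_rot: [180.0, 0.0, -180.0]
wrist_force: [1.9, 5.0, 0.3]
opening: 0.0202
grasp_force: 20.9
```

Call:
play_rows --increments '[{"slide":[0,0,-2],"angular":[0,0,0],"claw":-0.7},{"slide":[0,0,-2],"angular":[0,0,0],"claw":-0.7},{"slide":[0,0,0],"angular":[0,0,0],"claw":-0.7}]'

```text
time: 5.0
ee_pos: [0.665, -0.079, 0.3404]
tcp_rot: [180.0, 0.0, -180.0]
wrist_force: [0.6, 5.3, 0.7]
opening: 0.0198
grasp_force: 20.9
```

Call:
play_rows --increments '[{"slide":[0,0,-2],"angular":[0,0,0],"claw":-0.7},{"slide":[0,0,0],"angular":[0,0,0],"claw":-0.7},{"slide":[0,0,0],"angular":[0,0,0],"claw":-0.7}]'

```text
time: 5.3
ee_pos: [0.665, -0.079, 0.3422]
tcp_rot: [180.0, 0.0, -180.0]
wrist_force: [1.6, 6.5, 0.7]
opening: 0.0202
grasp_force: 20.8
```

Call:
play_rows --increments '[{"slide":[0,0,-2],"angular":[0,0,0],"claw":-0.7},{"slide":[0,0,0],"angular":[0,0,0],"claw":-0.7},{"slide":[0,0,0],"angular":[0,0,0],"claw":-0.7}]'

```text
time: 5.6
ee_pos: [0.665, -0.079, 0.3442]
tcp_rot: [180.0, 0.0, -180.0]
wrist_force: [1.9, 4.8, 0.6]
opening: 0.0201
grasp_force: 20.8
```

Run:
```python
from h import *
a=bot.camera('scene')[130:250,270:370]
b=cv2.imread('pics/scene0.png')[130:250,270:370,::-1]
im=np.hstack([cv2.resize(x,(400,480),interpolation=cv2.INTER_CUBIC) for x in (b,a)])
cv2.imwrite('pics/k2.png',im[:,:,::-1])
```

```text
(no output)
```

View pics/k2.png

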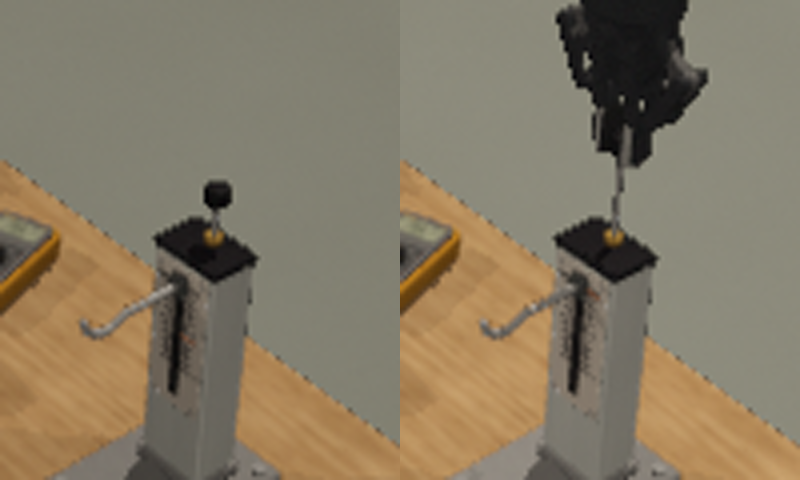

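The mark rose with the knob, from (190,340) to (594-400=194,294), so it is near the pointer. I'll continue until the stop is felt.

Call:
play_rows --increments '[{"slide":[0,0,-2],"angular":[0,0,0],"claw":-0.7},{"slide":[0,0,0],"angular":[0,0,0],"claw":-0.7},{"slide":[0,0,0],"angular":[0,0,0],"claw":-0.7}]'

```text
time: 5.95
ee_pos: [0.665, -0.079, 0.3448]
tcp_rot: [180.0, -0.1, -180.0]
wrist_force: [2.0, 4.8, -5.5]
opening: 0.0203
grasp_force: 21.2
```

Call:
play_rows --increments '[{"slide":[0,0,-2],"angular":[0,0,0],"claw":-0.7},{"slide":[0,0,0],"angular":[0,0,0],"claw":-0.7},{"slide":[0,0,0],"angular":[0,0,0],"claw":-0.7}]'

```text
time: 6.25
ee_pos: [0.6649, -0.079, 0.3453]
tcp_rot: [179.9, -0.3, -180.0]
wrist_force: [1.8, 4.7, -14.7]
opening: 0.0202
grasp_force: 21.0
```

Call:
play_rows --increments '[{"slide":[0,0,3],"angular":[0,0,0],"claw":-0.7},{"slide":[0,0,0],"angular":[0,0,0],"claw":-0.7},{"slide":[0,0,0],"angular":[0,0,0],"claw":0.3},{"slide":[0,0,0],"angular":[0,0,0],"claw":0.3},{"slide":[0,0,0],"angular":[0,0,0],"claw":0.3},{"slide":[0,0,0],"angular":[0,0,0],"claw":0.3}]'

```text
time: 6.85
ee_pos: [0.6647, -0.0796, 0.3454]
tcp_rot: [-180.0, 0.0, 180.0]
wrist_force: [-0.4, -0.1, -1.5]
opening: 0.0555
grasp_force: 0.0
```

Call:
play_rows --increments '[{"slide":[0,0,-20],"angular":[0,0,0],"claw":0.3},{"slide":[0,0,-30],"angular":[0,0,0],"claw":0.3},{"slide":[10,10,-10],"angular":[0,0,0],"claw":0.3},{"slide":[28,28,0],"angular":[0,0,0],"claw":0.3},{"slide":[28,28,0],"angular":[0,0,0],"claw":0.3},{"slide":[28,28,0],"angular":[0,0,0],"claw":0.3},{"slide":[0,0,0],"angular":[0,0,0],"claw":0.3}]'

```text
time: 7.55
ee_pos: [0.5708, 0.0141, 0.4015]
tcp_rot: [180.0, -0.0, -179.8]
wrist_force: [-0.4, -0.5, -0.2]
opening: 0.056
grasp_force: 0.0
```

Run:
```python
from h import *
o=bot.get_obs();print(o['ee_pos'],o['tcp_rot'],o['q'])
a=bot.camera('scene')
cv2.imwrite('pics/sa.png',a[:,:,::-1])
c=cv2.resize(a[130:250,270:370],(300,360),interpolation=cv2.INTER_CUBIC)
# canister candidate model overlays for yaw: compare bail legs in scene
d=cv2.resize(a[200:260,195:255],(500,500),interpolation=cv2.INTER_CUBIC)
c=np.vstack([c,np.zeros((140,300,3),np.uint8)])
cv2.imwrite('pics/k3.png',np.hstack([c,d])[:,:,::-1])
```

```text
[0.57078343 0.01411856 0.40150552] [ 1.79965760e+02 -6.65195364e-03 -1.79817293e+02] [1.40093130e+00 1.56784899e+01 4.00962424e+01 1.14423675e+02
 3.43733681e-02 1.21822479e+00]
```

View pics/k3.png

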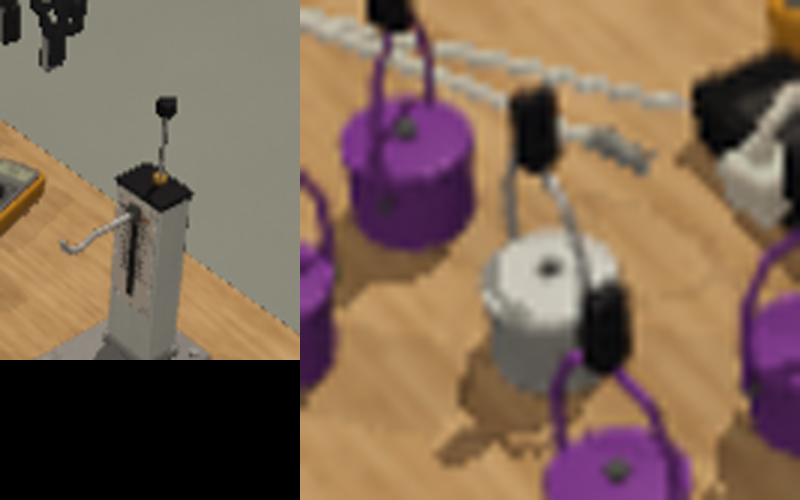

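The knob stays up (166,107) with the mark near zero and the hook empty. The steel canister's lug is at crop (535,128), with bail legs at about (512,220) and (578,250). Now fitting its yaw.

Run:
```python
from h import *
from scipy.optimize import least_squares
Cc=lambda u,v:((u-300+.5)/500*60-.5+195,(v+.5)/500*60-.5+200)
T=lambda u,v:((u+.5)/4-.5+170,(v+.5)/4-.5+135)
def W(p,L):
    c,s=np.cos(p[2]),np.sin(p[2]);return np.array([p[0]+c*L[0]-s*L[1],p[1]+s*L[0]+c*L[1],L[2]])
obs=[('scene',Cc(535,128),(0,0,.121)),('scene',Cc(549,266),(0,0,.049)),('top',T(222,415),(0,0,.132)),('top',T(238,416),(0,0,.047))]
# legs: free height along the leg
legs=[('top',T(198,415),.029),('top',T(274,421),-.029),('scene',Cc(512,220),.029),('scene',Cc(580,255),-.029)]
def f(p):
    r=[proj(n,W(p,L))[0]-uv for n,uv,L in obs]
    r+=[proj(n,W(p,(0,y,p[3+i])))[0]-uv for i,(n,uv,y) in enumerate(legs)]
    r.append((p[3:]-.062)/.008); return np.concatenate(r)
r=least_squares(f,[.438,.14,0,.06,.06,.06,.06]);print(r.x[:2],np.degrees(r.x[2]),r.x[3:],np.round(r.fun,1))
J=np.linalg.inv(r.jac.T@r.jac);print(np.degrees(J[2,2]**.5))
# purple lugs near: positions at z=.139
for u in [(70,412),(355,330),(375,475),(125,543)]: print(atz('top',T(*u),.139))
```

```text
[0.43809632 0.14013571] -2.9230202972643613 [0.06125107 0.06110619 0.05588709 0.07374924] [ 0.3  0.4  0.1  0.2 -0.2 -0.1 -0.1  0.6 -0.2  0.1 -0.3 -0.2  0.1 -0.4
  0.3  0.8 -0.1 -0.1 -0.8  1.5]
3.2694978228092366
[0.43815017 0.24823047 0.139     ]
[0.49955204 0.04423483 0.139     ]
[0.39635043 0.0282099  0.139     ]
[0.34551627 0.20568879 0.139     ]
```

Call:
play_rows --increments '[{"slide":[33,31.5,0],"angular":[0,0,0],"claw":0.2},{"slide":[33,31.5,0],"angular":[0,0,0],"claw":0.2},{"slide":[33,31.5,0],"angular":[0,0,0],"claw":0.2},{"slide":[33,31.5,20],"angular":[0,0,0],"claw":0.2},{"slide":[0,0,40],"angular":[0,0,3],"claw":0.2},{"slide":[0,0,40],"angular":[0,0,0],"claw":0.2},{"slide":[0,0,40],"angular":[0,0,0],"claw":0.2},{"slide":[0,0,40],"angular":[0,0,0],"claw":0.2}]'

```text
time: 8.4
ee_pos: [0.4427, 0.1368, 0.2184]
tcp_rot: [-180.0, 0.0, 177.0]
wrist_force: [0.7, 0.4, 0.5]
opening: 0.0513
grasp_force: 0.0
```

Call:
play_rows --increments '[{"slide":[0,0,20],"angular":[0,0,0],"claw":0.2},{"slide":[0,0,0],"angular":[0,0,0],"claw":0.2},{"slide":[0,0,0],"angular":[0,0,0],"claw":0.2},{"slide":[0,0,0],"angular":[0,0,0],"claw":0.2}]'

```text
time: 8.8
ee_pos: [0.4438, 0.1372, 0.2023]
tcp_rot: [180.0, 0.1, 177.0]
wrist_force: [0.7, -0.0, -0.4]
opening: 0.0508
grasp_force: 0.0
```

Call:
play_rows --increments '[{"slide":[5.7,2.8,0],"angular":[0,0,0],"claw":0.2},{"slide":[0,0,25],"angular":[0,0,0],"claw":0.2},{"slide":[0,0,20],"angular":[0,0,0],"claw":0.2},{"slide":[0,0,20],"angular":[0,0,0],"claw":0.2},{"slide":[0,0,9],"angular":[0,0,0],"claw":0.2},{"slide":[0,0,0],"angular":[0,0,0],"claw":0.2},{"slide":[0,0,0],"angular":[0,0,0],"claw":0.2}]'

```text
time: 9.5
ee_pos: [0.4381, 0.1405, 0.1279]
tcp_rot: [180.0, 0.1, 177.0]
wrist_force: [-0.8, -0.8, 0.3]
opening: 0.051
grasp_force: 0.0
```

Run:
```python
from h import *
a=bot.camera('scene')[150:280,150:290]
im=cv2.resize(a,(560,520),interpolation=cv2.INTER_CUBIC)
cv2.imwrite('pics/c1.png',im[:,:,::-1])
F=[]
for i in range(3): bot.camera('scene'); F.append(bot.get_obs()['wrist_force'])
print(np.round(F,2),bot.get_obs()['ee_pos'])
```

```text
[[-0.24 -0.26 -0.09]
 [-0.1  -0.66  0.52]
 [-0.15 -0.44 -0.27]] [0.43815249 0.14043744 0.12775776]
```

View pics/c1.png

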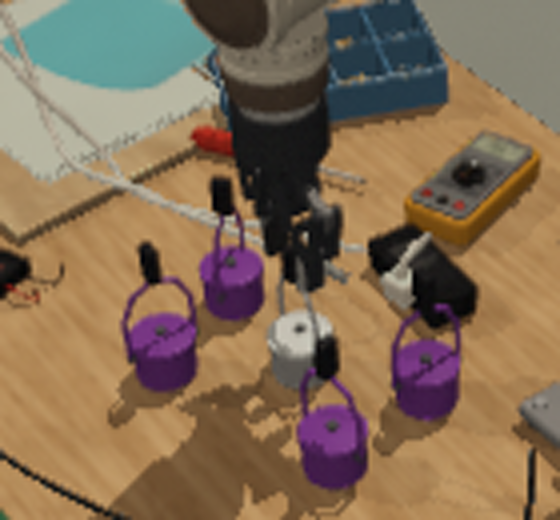

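The fingers straddle the steel canister's lug (near (295,265)) and clear the purple ones. Closing.

Call:
play_rows --increments '[{"slide":[0,0,0],"angular":[0,0,0],"claw":-0.9},{"slide":[0,0,0],"angular":[0,0,0],"claw":-0.9},{"slide":[0,0,0],"angular":[0,0,0],"claw":-0.9},{"slide":[0,0,0],"angular":[0,0,0],"claw":-0.9},{"slide":[0,0,0],"angular":[0,0,0],"claw":-0.9},{"slide":[0,0,0],"angular":[0,0,0],"claw":-0.9}]' --squeeze 40

```text
time: 10.3
ee_pos: [0.4378, 0.1403, 0.1269]
tcp_rot: [180.0, 0.0, 177.0]
wrist_force: [0.7, -0.5, 1.7]
opening: 0.0112
grasp_force: 41.2
```

Call:
play_rows --increments '[{"slide":[0,0,-10],"angular":[0,0,0],"claw":-0.9},{"slide":[0,0,-30],"angular":[0,0,0],"claw":-0.9},{"slide":[0,0,-40],"angular":[0,0,0],"claw":-0.9},{"slide":[0,0,-40],"angular":[0,0,0],"claw":-0.9},{"slide":[0,0,-30],"angular":[0,0,0],"claw":-0.9},{"slide":[0,0,-10],"angular":[0,0,0],"claw":-0.9},{"slide":[0,0,0],"angular":[0,0,0],"claw":-0.9},{"slide":[0,0,0],"angular":[0,0,0],"claw":-0.9}]'

```text
time: 11.1
ee_pos: [0.4374, 0.1402, 0.285]
tcp_rot: [-179.9, -0.1, 177.0]
wrist_force: [0.5, -0.1, -7.9]
opening: 0.0118
grasp_force: 40.2
```

```bash
cat > st.py <<'E'
from h import *
F=[];P=[]
import sys
for i in range(int(sys.argv[1])):
    bot.camera('scene'); o=bot.get_obs();F.append(o['wrist_force']);P.append(o['ee_pos'])
print(o['time'],np.round(np.mean(F,0),2),np.round(np.std(F,0),2),np.round(np.mean(P,0),4),o['tcp_rot'],o['opening'],o['grasp_force'])
E
python3 st.py 8
```

```text
11.5 [ 0.17 -0.24 -6.85] [0.32 0.41 0.55] [0.4374 0.1402 0.2855] [-1.79987653e+02 -3.18226326e-02  1.77019086e+02] 0.011191503532153521 40.236825942993164
```

Call:
play_rows --increments '[{"slide":[0,0,0],"angular":[0,0,-3.8],"claw":-0.9},{"slide":[-4,-20,0],"angular":[0,0,0],"claw":-0.9},{"slide":[-5,-33,0],"angular":[0,0,0],"claw":-0.9},{"slide":[-5,-35,0],"angular":[0,0,0],"claw":-0.9},{"slide":[-5,-35,0],"angular":[0,0,0],"claw":-0.9},{"slide":[-5,-35,0],"angular":[0,0,0],"claw":-0.9},{"slide":[-5,-35,0],"angular":[0,0,0],"claw":-0.9},{"slide":[-4,-28,0],"angular":[0,0,0],"claw":-0.9}]'

```text
time: 12.3
ee_pos: [0.4739, -0.0821, 0.2867]
tcp_rot: [-180.0, 0.0, -179.2]
wrist_force: [0.8, 0.2, -7.3]
opening: 0.0111
grasp_force: 40.2
```

```bash
python3 st.py 6
```

```text
12.6 [-0.17 -1.44 -6.81] [0.46 1.37 0.54] [ 0.474  -0.0817  0.2865] [ 1.79980866e+02 -4.57367146e-03 -1.79154900e+02] 0.011222268244803272 40.38261115550995
```

Call:
play_rows --increments '[{"slide":[0,0,8],"angular":[0,0,0],"claw":-0.9},{"slide":[-10,0,5],"angular":[0,0,0],"claw":-0.9},{"slide":[-15,0,0],"angular":[0,0,0],"claw":-0.9},{"slide":[-15,0,0],"angular":[0,0,0],"claw":-0.9},{"slide":[0,0,0],"angular":[0,0,0],"claw":-0.9}]'

```text
time: 13.1
ee_pos: [0.5156, -0.079, 0.2724]
tcp_rot: [180.0, -0.0, -179.1]
wrist_force: [-0.2, 0.9, -7.5]
opening: 0.0114
grasp_force: 40.3
```

Call:
play_rows --increments '[{"slide":[-10,0,0],"angular":[0,0,0],"claw":-0.9},{"slide":[-10,0,0],"angular":[0,0,0],"claw":-0.9},{"slide":[-10,0,0],"angular":[0,0,0],"claw":-0.9},{"slide":[-10,0,0],"angular":[0,0,0],"claw":-0.9},{"slide":[0,0,0],"angular":[0,0,0],"claw":-0.9},{"slide":[0,0,0],"angular":[0,0,0],"claw":-0.9}]'

```text
time: 13.7
ee_pos: [0.554, -0.0791, 0.2735]
tcp_rot: [180.0, -0.0, -179.2]
wrist_force: [0.0, 0.5, -6.5]
opening: 0.0111
grasp_force: 40.3
```

```bash
python3 st.py 3
python3 - <<'E'
from h import *
a=bot.camera('scene')[150:270,260:360];b=bot.camera('top')[140:230,265:340]
im=np.hstack([cv2.resize(x,(w,600),interpolation=cv2.INTER_CUBIC) for x,w in ((a,500),(b[:, :38],300))])
cv2.imwrite('pics/h1.png',im[:,:,::-1])
E
```

```text
13.85 [-0.24  0.05 -6.55] [0.51 0.32 0.42] [ 0.5536 -0.0791  0.2739] [ 1.79998898e+02 -6.14083669e-05 -1.79182953e+02] 0.011080091803685218 40.27239203453064
```

View pics/h1.png

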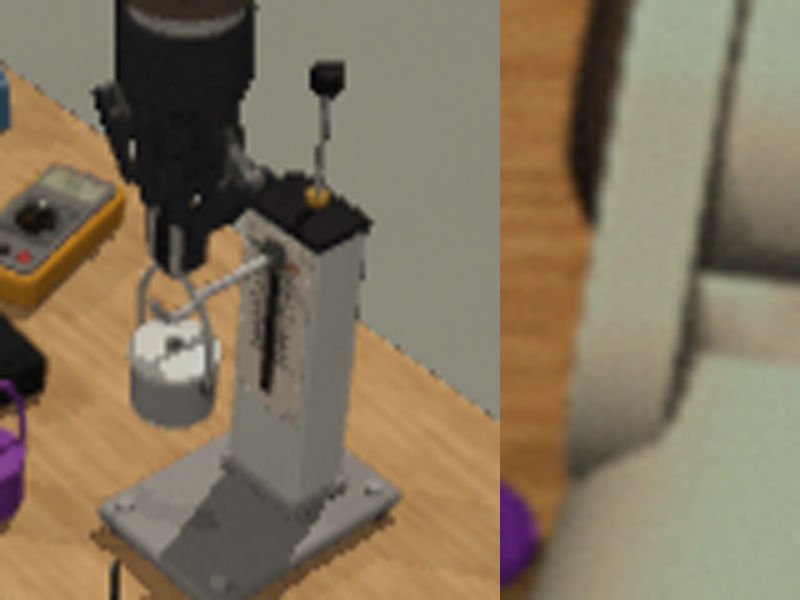

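The scene crop shows the hook threaded through the bail, with the nose at (155,300) and the seat near (175,315) below the wire's peak at (175,270). I'll centre it and lower.

Call:
play_rows --increments '[{"slide":[-2.5,-2.3,0],"angular":[0,0,0],"claw":-0.9},{"slide":[0,0,8],"angular":[0,0,0],"claw":-0.9},{"slide":[0,0,8],"angular":[0,0,0],"claw":-0.9},{"slide":[0,0,6],"angular":[0,0,0],"claw":-0.9},{"slide":[0,0,3],"angular":[0,0,0],"claw":-0.9},{"slide":[0,0,3],"angular":[0,0,0],"claw":-0.9},{"slide":[0,0,3],"angular":[0,0,0],"claw":-0.9},{"slide":[0,0,3],"angular":[0,0,0],"claw":-0.9}]'

```text
time: 14.75
ee_pos: [0.5565, -0.0813, 0.2399]
tcp_rot: [180.0, 0.0, -179.2]
wrist_force: [0.4, 0.5, -5.4]
opening: 0.0113
grasp_force: 40.3
```

Call:
play_rows --increments '[{"slide":[0,0,3],"angular":[0,0,0],"claw":-0.9},{"slide":[0,0,3],"angular":[0,0,0],"claw":-0.9},{"slide":[0,0,3],"angular":[0,0,0],"claw":-0.9},{"slide":[0,0,3],"angular":[0,0,0],"claw":-0.9},{"slide":[0,0,0],"angular":[0,0,0],"claw":-0.9},{"slide":[0,0,0],"angular":[0,0,0],"claw":-0.9}]'

```text
time: 15.35
ee_pos: [0.5564, -0.0813, 0.2279]
tcp_rot: [-180.0, 0.0, -179.2]
wrist_force: [-0.6, 0.4, -3.7]
opening: 0.0112
grasp_force: 40.6
```

```bash
python3 st.py 5
```

```text
15.6 [-0.48  0.32 -4.54] [0.57 0.34 0.32] [ 0.5564 -0.0813  0.228 ] [-1.79999264e+02  1.21407098e-02 -1.79178484e+02] 0.011440556586484392 40.58718681335449
```

Call:
play_rows --increments '[{"slide":[0,0,3],"angular":[0,0,0],"claw":-0.9},{"slide":[0,0,4],"angular":[0,0,0],"claw":-0.9},{"slide":[0,0,4],"angular":[0,0,0],"claw":-0.9},{"slide":[0,0,4],"angular":[0,0,0],"claw":-0.9},{"slide":[0,0,4],"angular":[0,0,0],"claw":-0.9},{"slide":[0,0,3],"angular":[0,0,0],"claw":-0.9},{"slide":[0,0,0],"angular":[0,0,0],"claw":-0.9},{"slide":[0,0,0],"angular":[0,0,0],"claw":-0.9}]'

```text
time: 16.4
ee_pos: [0.5565, -0.0813, 0.206]
tcp_rot: [180.0, 0.0, -179.2]
wrist_force: [0.8, 0.4, -1.5]
opening: 0.0111
grasp_force: 41.0
```

```bash
python3 st.py 16
```

```text
17.2 [ 1.22  0.89 -1.58] [0.77 0.49 0.44] [ 0.5565 -0.0813  0.2059] [ 1.79999800e+02  5.34881441e-04 -1.79177304e+02] 0.011147856729575231 41.017481088638306
```

Call:
play_rows --increments '[{"slide":[0,0,2.5],"angular":[0,0,0],"claw":-0.9},{"slide":[0,0,2.5],"angular":[0,0,0],"claw":-0.9},{"slide":[0,0,2],"angular":[0,0,0],"claw":-0.9},{"slide":[0,0,2],"angular":[0,0,0],"claw":-0.9},{"slide":[0,0,1],"angular":[0,0,0],"claw":-0.9},{"slide":[0,0,0],"angular":[0,0,0],"claw":-0.9},{"slide":[0,0,0],"angular":[0,0,0],"claw":-0.9}]'

```text
time: 17.9
ee_pos: [0.5565, -0.0814, 0.1959]
tcp_rot: [-180.0, 0.0, -179.2]
wrist_force: [1.9, 1.0, -0.1]
opening: 0.0111
grasp_force: 41.2
```

```bash
python3 st.py 30
```

```text
19.4 [ 1.95  0.88 -0.31] [0.52 0.47 0.5 ] [ 0.5564 -0.0813  0.1958] [-1.79997688e+02  2.82184234e-03 -1.79179967e+02] 0.01115235339943842 41.20458483695984
```

Call:
play_rows --increments '[{"slide":[-1,0.2,1],"angular":[0,0,0],"claw":-0.9},{"slide":[0,0,1],"angular":[0,0,0],"claw":-0.9},{"slide":[0,0,0],"angular":[0,0,0],"claw":-0.9},{"slide":[0,0,0],"angular":[0,0,0],"claw":-0.9}]'

```text
time: 19.8
ee_pos: [0.5572, -0.081, 0.1936]
tcp_rot: [180.0, -0.0, -179.2]
wrist_force: [-1.3, 1.6, 0.3]
opening: 0.0112
grasp_force: 41.2
```

```bash
python3 st.py 30
```

```text
21.3 [-2.99  2.56 -0.18] [0.78 0.64 0.47] [ 0.5573 -0.0811  0.1938] [ 1.79999905e+02  1.14852636e-03 -1.79177333e+02] 0.011563845274834582 41.21361494064331
```

Call:
play_rows --increments '[{"slide":[0.6,0.5,0.5],"angular":[0,0,0],"claw":-0.9},{"slide":[0,0,0],"angular":[0,0,0],"claw":-0.9},{"slide":[0,0,0],"angular":[0,0,0],"claw":-0.9}]' --squeeze 20

```text
time: 21.6
ee_pos: [0.5572, -0.0809, 0.1935]
tcp_rot: [-180.0, 0.1, -179.2]
wrist_force: [1.6, 0.4, -0.4]
opening: 0.0113
grasp_force: 41.2
```

```bash
python3 st.py 16
```

```text
22.4 [ 2.3  -0.18 -0.22] [1.01 0.6  0.45] [ 0.5571 -0.0807  0.1934] [ 1.79997897e+02  1.58087582e-02 -1.79176852e+02] 0.011667043288196538 41.24772906303406
```

Call:
play_rows --increments '[{"slide":[-0.3,0,0.5],"angular":[0,0,0],"claw":-0.9},{"slide":[0,0,0],"angular":[0,0,0],"claw":-0.9},{"slide":[0,0,0],"angular":[0,0,0],"claw":-0.9},{"slide":[0,0,0],"angular":[0,0,0],"claw":-0.72},{"slide":[0,0,0],"angular":[0,0,0],"claw":-0.68},{"slide":[0,0,0],"angular":[0,0,0],"claw":-0.6},{"slide":[0,0,0],"angular":[0,0,0],"claw":-0.4},{"slide":[0,0,0],"angular":[0,0,0],"claw":-0.2}]'

```text
time: 23.2
ee_pos: [0.557, -0.0806, 0.1928]
tcp_rot: [180.0, -0.0, -179.2]
wrist_force: [0.8, -0.1, -0.4]
opening: 0.0342
grasp_force: 0.0
```

Call:
play_rows --increments '[{"slide":[0,0,0],"angular":[0,0,0],"claw":0},{"slide":[0,0,0],"angular":[0,0,0],"claw":0.1},{"slide":[0,0,0],"angular":[0,0,0],"claw":0.1}]'

```text
time: 23.5
ee_pos: [0.5571, -0.0807, 0.1928]
tcp_rot: [-180.0, -0.0, -179.2]
wrist_force: [-0.4, -0.6, 0.3]
opening: 0.0475
grasp_force: 0.0
```

Call:
play_rows --increments '[{"slide":[0,0,-5],"angular":[0,0,0],"claw":0.1},{"slide":[0,0,-15],"angular":[0,0,0],"claw":0.1},{"slide":[0,0,-25],"angular":[0,0,0],"claw":0.1},{"slide":[0,0,-30],"angular":[0,0,0],"claw":0.1},{"slide":[20,0,-20],"angular":[0,0,0],"claw":0.1},{"slide":[35,20,0],"angular":[0,0,0],"claw":0.1},{"slide":[35,30,0],"angular":[0,0,0],"claw":0.1},{"slide":[35,30,0],"angular":[0,0,0],"claw":0.1}]'

```text
time: 24.3
ee_pos: [0.4297, -0.002, 0.2881]
tcp_rot: [180.0, 0.0, -179.3]
wrist_force: [-0.1, 0.1, 0.9]
opening: 0.0467
grasp_force: 0.0
```

Call:
play_rows --increments '[{"slide":[0,40,0],"angular":[0,0,0],"claw":0.1},{"slide":[0,40,0],"angular":[0,0,0],"claw":0.1},{"slide":[0,0,0],"angular":[0,0,0],"claw":0.1},{"slide":[0,0,0],"angular":[0,0,0],"claw":0.1},{"slide":[0,0,0],"angular":[0,0,0],"claw":0.1},{"slide":[0,0,0],"angular":[0,0,0],"claw":0.1},{"slide":[0,0,0],"angular":[0,0,0],"claw":0.1},{"slide":[0,0,0],"angular":[0,0,0],"claw":0.1}]'

```text
time: 25.1
ee_pos: [0.43, 0.0769, 0.2878]
tcp_rot: [-180.0, -0.0, -179.3]
wrist_force: [1.2, 0.8, -0.5]
opening: 0.0472
grasp_force: 0.0
```

Run:
```python
from h import *
for i in range(20): bot.camera('top')
a0=bot.camera('scene').astype(int)
for i in range(10): bot.camera('top')
a=bot.camera('scene')
r=np.s_[170:280,270:360]
print('motion',np.abs(a0[r]-a[r]).max(),np.abs(a0[r]-a[r]).mean(), bot.get_obs()['ee_pos'],bot.get_obs()['time'])
im=np.hstack([cv2.resize(a[150:270,260:360],(500,600),interpolation=cv2.INTER_CUBIC),cv2.resize(a[190:240,310:335],(300,600),interpolation=cv2.INTER_CUBIC)])
cv2.imwrite('pics/end.png',im[:,:,::-1])
```

```text
motion 5 0.4289225589225589 [0.42981629 0.07756607 0.28779432] 26.7
```

View pics/end.png

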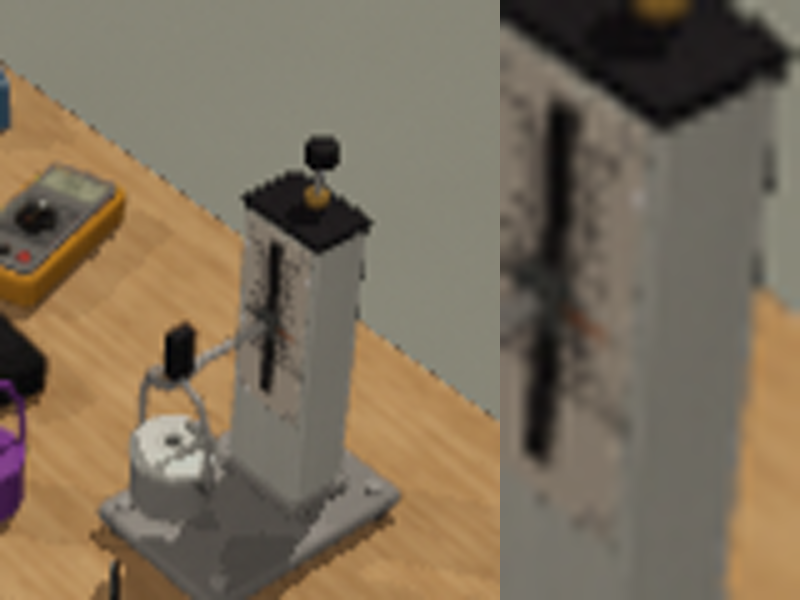

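The canister hangs still on the hook, with its lug at (180,350). The copper mark (580,325 in the zoom) is level with the carriage/pointer, and the picture shows no motion. Handing in.

```bash
python3 -c "
from workcell import bot
print(bot.job_done())"
```

```text
the job is handed in; nothing more can be done
None
```

I reset the drag mark and hung the steel canister on the hook. It weighs about 6.8 N by the wrist force. It hangs still, with the mark level with the pointer as far as the last picture shows. I handed the job in at about 27 s; no verdict came back.

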